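# Fetch the block plane from behind the jar and the can

## Robot

A 6-joint arm with a two-finger parallel gripper is mounted at the origin on a cart in front of the work surface, level with it; the furniture and walls round the work are solid. World frame = base frame: x ahead of the robot, y to its left, z up, the work surface at z = 0. Lengths are in mm, angles in rad, forces in N, time in s.
With the tool pointing down it reaches from about 275 to 1000 mm from the base axis. Payload 8.4 kg.
Tool frame: the origin (TCP) lies between the finger pads; the fingertips stand 22 mm ahead of it and the grasp point (between the pads) lies 3 mm ahead of it (r.nose_length is the z of the fingertips in the tool frame, in mm); z points along the fingers, y is the line along which they close (so a half turn about z gives the same grasp; the last joint's range is limited). The gripper opens to 85 mm and grips with 20 to 120 N. Pads are 22 mm wide; open, the fingers measure 114 mm over their backs; the gripper's body (76 mm by 85 mm) begins 54 mm behind the grasp point. The pads swing forward as they close: fully open they stand 13 mm farther back than shut.
Start: joints at [-1.31, 0.353, 1.633, -0, 1.155, -0.002], TCP at [162.364, -603.544, 253.281] pointing down, gripper open.
Joint ranges: [-2.63, 2.63], [-0.92, 2.1], [0.06, 2.66], [-1.3, 4.44], [0, 2.69], [-3.02, 3.02]. Speed limits (rad/s): [2.22, 2.22, 2.79, 3.14, 3.14, 3.14].

## Interface

Orientations are given as [roll, pitch, yaw] about the fixed x, y, z axes, in that order (R = Rz(yaw) Ry(pitch) Rx(roll)).
In Python, from rig import r, cams gives the robot as it stands.
- The arm moves only by the shell command python3 -m handwheel [FORCE], which reads ROWS from standard input. ROWS is a JSON list that holds a single list of rows (three levels of brackets), with 1 to 5 rows, each of 7 numbers: a rotation vector rx, ry, rz in parts of the range, where 1.0 means pi/2 rad, then dx, dy, dz in fractions of the full range, 1 being 750 mm, then the opening from 0.0 (shut) to 1.0 (fully open); each row shifts and turns the commanded pose from where the row before left it, along the tool's axes as they then stand; what a row does not reach is not made up. A row lasts 1/12 s, in which the tool goes at most 41.7 mm and 0.125 rad, less where a joint would pass 70% of its speed; a pose out of reach is approached as far as the arm can. The fingers move at their own pace and stop on an object; FORCE is the grip in N (left out, the last holds). Time passes only in rows, so rows that do not move let the fingers close. It prints the time, the measured TCP pose, the force, the opening and the grip force at its end. No shift or turn number may pass 1 either way. Input that does not fit is refused with a message, and nothing moves.
- r.sense(): the state, without advancing time (a new reading comes with each control period).
- cams.grab_frame(name): name is "side" or "top"; returns the picture (480x640x3 uint8, red, green, blue); there is no depth.
- cams.camera_params(name): a dict with "fx", "fy", "cx", "cy" (pixels), "rvec" (rotation vector, rad) and "tvec" (3), from world to camera coordinates, as OpenCV has them. Camera axes: x right, y down, z forward; pixel columns grow to the right and rows downward; lengths in mm; the calibration is good to about 2 mm. A picture is of the moment at which its call begins. camera_params takes no time and is no camera call.
- r.sign_off(): hands the job in; it is judged then, once.
The state is a dict: "clock": time; "qpos": joint angles; "qvel": joint speeds; "joint_efforts": joint torques, N m; "eef_pos": TCP position; "tcp_rot": TCP orientation; "contact_force": force on the tool from outside, world axes, zero at the start; "wrist_torque": the same for the moment, N m; "opening": opening from 0.0 (shut) to 1.0 (fully open); "grasp_force": force on a finger pad.
Only numpy, scipy, OpenCV 4.12 (cv2) and the standard library are available. Lean on these libraries where they do the work, as an engineer would, in place of code of your own. Each camera call takes 0.05 s, during which the arm holds its last target. There are 200 camera calls.

## Task

The block plane lies at the back of the plywood tray, shut in by the spray can and the jar of screws in front of it. Stand the can and the jar aside on the flat black rubber mat, then lay the plane flat on the pine board, centred over the pencil line with its length along the board; only then put the jar and the can back upright in the tray, each in the very circle where it stood at the start. Keep the jar and the can upright throughout and leave the tape measure, the marker pen and the loose wooden offcut where they are.

Things in the scene. Friction and masses are not known exactly. Their poses are not given: they have to be found in the camera images.
- block_plane: iron block plane, 48 mm wide (x), 155 mm long (y), 56 mm high, 0.5 to 0.9 kg, loose. Origin: centre of the underside; z up; y along its length. Grasp across the body (along its x, 48 mm) near the middle; its side walls reach 36 mm up. It starts 10 to 15 mm behind the jar and the can, its length along the tray's y.
- screw_jar: glass jar of screws with metal lid, 66 mm diameter, 86 mm high (lid from 72 mm up, 65 mm diameter), about 0.2 kg, loose. Origin: centre of the underside; z up. It starts in one of the two front circles of the tray, with a gap of about 12 mm to the spray can in the other.
- spray_can: spray can, red with white cap, 53 mm diameter, 188 mm high; the cap (46 mm diameter, 154 to 188 mm up) can be gripped; about 0.33 kg, loose. Origin: centre of the underside; z up. It starts in one of the two front circles of the tray (left or right).
- shadow_tray: fixed flat plywood tray, 190 (x) x 180 mm, floor 8 mm above the bench, rim 18 mm above the bench, 7 mm thick. Origin: centre of the underside; x to its back, y to its left. Dark outlines drawn on its floor (they guide nothing): two circles, 71 mm wide, at x = -41, y = +36 and -36 mm (jar and can), a rectangle at x = +25, y = 0 (plane). Tray and mat lie side by side, either way round.
- pine_board: fixed pine board, 260 mm long (x) by 110 mm wide (y), top 20 mm above the bench. A pencil line crosses its middle; at its +x end a dark stop strip, from x = 110 to 128 mm, rises 9 mm above the board. Origin: centre of the underside, below the middle of the pencil line; z up. Left of it stands a fixed bottle 195 mm high, right of it a fixed blue block 85 mm high.
- bench_mat: fixed black rubber mat, 140 (x) by 180 mm (y), top 6 mm above the bench: the side area (not the thick black case with a handle, which is fixed), room for the can and the jar beside one another along its y. Origin: centre of the underside; z up.
- tape_measure: yellow tape measure, 66 x 84 x 36 mm, loose, lying left of the board; not to be touched. Origin: centre of the underside.
- marker: blue and black marker pen, 131 mm long (its y), 15 mm thick, loose, lying beyond the far end of the board; not to be touched. Origin: centre of the underside.
- offcut: wooden offcut, 50 x 70 (its y) x 50 mm, loose, lying left of the board, nearer the robot; not to be touched. Origin: centre of the underside.
Things that resemble listed ones, but are neither listed nor needed, are in the scene too. Of the things that look like the spray_can, the larger one is meant.

How it is judged:
By the outcome, as a careful person would: the job done as asked, in the order asked, and still so for the second after the job is handed in, with the robot touching nothing.
It also fails if it takes over 122 s, if anything falls off the work surface, if the arm or the gripper's body presses on something with over 40 N, if the wrist force passes 120 N, or if a joint passes its speed limit or range.

## Working session

There is one attempt and no reset: what is moved stays moved. The work goes in short steps, Python scripts to look and compute and a shell command to move; the robot and the scene stay as the last step left them, time stands still between calls to the robot, and variables do not carry over. Pictures are saved under pics/ and viewed, at most 14 in all, crops included, and the job is handed in when it is done.

```bash
mkdir -p pics; ls; python3 - <<'E'
from rig import r,cams
import cv2,numpy as np
for n in("top","side"):
    im=cams.grab_frame(n); cv2.imwrite(f"pics/{n}0.png",im[:,:,::-1]); p=cams.camera_params(n); 
    R=cv2.Rodrigues(np.array(p["rvec"],float))[0]; print(n,p,"cam at",-R.T@np.array(p["tvec"]))
s=r.sense();print(s["clock"],s["eef_pos"],s["tcp_rot"],s["opening"],r.nose_length)
E
```

```text
pics
top {'fx': 477.208537555228, 'fy': 477.208537555228, 'cx': 318.2159104136942, 'cy': 230.72148108852582, 'rvec': array([ 2.13944629, -2.19043036,  0.13809625]), 'tvec': array([1.60012759e-02, 4.86053777e+02, 1.09159178e+03])} cam at [3.54301699e+02 7.82529480e-01 1.14117947e+03]
side {'fx': 613.4350513947361, 'fy': 613.4350513947361, 'cx': 319.47380197212766, 'cy': 235.1381650088936, 'rvec': array([ 0.27577618, -2.6432    ,  1.43261285]), 'tvec': array([ 480.85095637,   77.24212294, 1543.51376316])} cam at [ 178.65822637 1323.62969056  914.16869628]
0.1 [ 162.2607012  -603.15096033  252.65214419] [-3.14034377e+00 -1.68025941e-06  2.62787445e-01] 0.9985640810219308 22.0
```

View pics/top0.png

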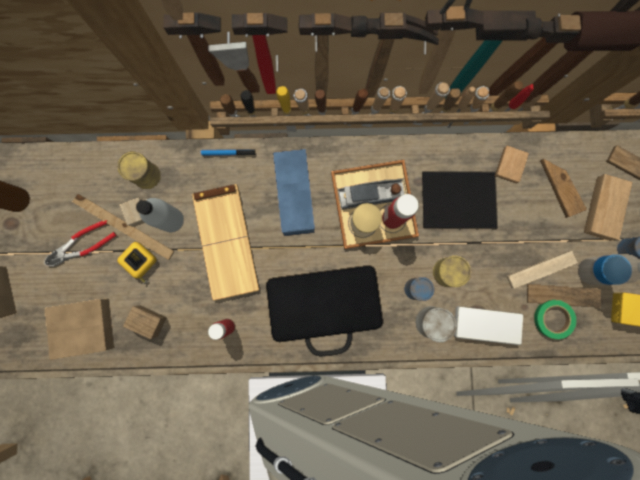

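View pics/side0.png

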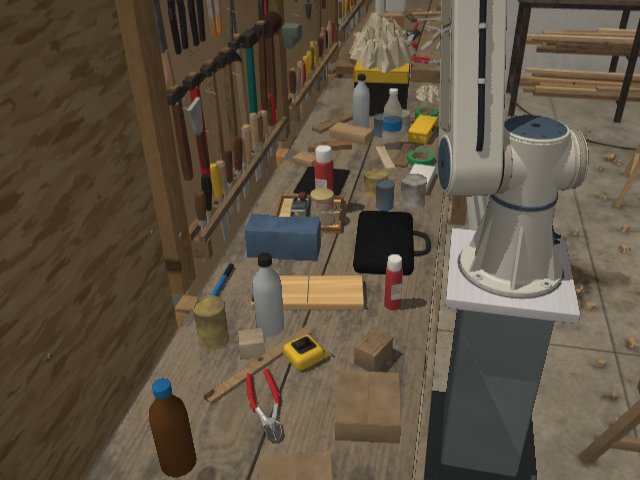

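Top view: the tray is around (375,205), with the plane at (370,193), the jar at (367,218) and a red can with white cap at (405,207). The mat is at (460,200), the board at (226,242) with its stop at the far end (215,192), and the black case at (325,302).
Candidates for the spray can: (405,207) in the tray and (222,328) near the board. The one in the tray is larger and stands in a circle, so it fits. I'll confirm it in a crop.

```bash
cat > h.py <<'E'
from rig import r,cams
import cv2,numpy as np
def P(n):
    p=cams.camera_params(n);R=cv2.Rodrigues(np.array(p["rvec"],float))[0];t=np.array(p["tvec"],float)
    return p,R,t,-R.T@t
def ray(n,uv):
    p,R,t,c=P(n);d=R.T@np.array([(uv[0]-p["cx"])/p["fx"],(uv[1]-p["cy"])/p["fy"],1.]);return c,d/np.linalg.norm(d)
def plane(n,uv,z):
    c,d=ray(n,uv);return c+d*(z-c[2])/d[2]
def tri(a,b):   # top pixel, side pixel -> point, miss distance
    c1,d1=ray("top",a);c2,d2=ray("side",b)
    s=np.linalg.lstsq(np.c_[d1,-d2],c2-c1,rcond=None)[0];p,q=c1+s[0]*d1,c2+s[1]*d2
    return (p+q)/2,np.linalg.norm(p-q)
def proj(n,X):
    p,R,t,c=P(n);v=R@np.array(X,float)+t;return np.array([p["fx"]*v[0]/v[2]+p["cx"],p["fy"]*v[1]/v[2]+p["cy"]])
def blobs(im,lo,hi,box,minA=30):
    x0,y0,x1,y1=box;m=cv2.inRange(cv2.cvtColor(im[y0:y1,x0:x1],cv2.COLOR_RGB2HSV),lo,hi)
    cs=cv2.findContours(m,cv2.RETR_EXTERNAL,cv2.CHAIN_APPROX_NONE,offset=(x0,y0))[0]
    return sorted([c for c in cs if cv2.contourArea(c)>minA],key=cv2.contourArea)[::-1]
E
python3 - <<'E'
import cv2,numpy as np
t=cv2.imread("pics/top0.png");s=cv2.imread("pics/side0.png")
f=lambda i,x,y,w,h,W,H:cv2.resize(i[y:y+h,x:x+w],(W,H),interpolation=cv2.INTER_CUBIC)
a=np.hstack([f(t,325,150,100,110,400,440)[:300],f(s,270,140,100,75,400,300)]) if 0 else np.hstack([f(t,325,155,100,100,300,300),f(t,185,175,100,130,230,300),f(s,370,245,45,75,180,300)])
b=np.hstack([f(s,270,140,100,100,300,300),f(s,245,265,135,50,410,300)]) 
b=cv2.copyMakeBorder(b,0,0,0,0,cv2.BORDER_CONSTANT)
w=max(a.shape[1],b.shape[1]);pad=lambda i:cv2.copyMakeBorder(i,0,0,0,w-i.shape[1],cv2.BORDER_CONSTANT)
cv2.imwrite("pics/m0.png",np.vstack([pad(a),pad(b)]))
E
python3 - <<'E'
import sys;sys.path.insert(0,".")
from h import *
T=cv2.imread("pics/top0.png")[:,:,::-1];S=cv2.imread("pics/side0.png")[:,:,::-1]
def rep(nm,cs,k=3):
    for c in cs[:k]:
        (cx,cy),(w,h),a=cv2.minAreaRect(c);print(nm,int(cv2.contourArea(c)),"rect",round(cx,1),round(cy,1),round(w,1),round(h,1),round(a,1),"box",np.round(cv2.boxPoints(cv2.minAreaRect(c))).astype(int).tolist(),"circ",np.round(cv2.minEnclosingCircle(c)[0],1))
rep("board T",blobs(T,(12,70,150),(28,255,255),(185,175,270,310)))
rep("mat T",blobs(T,(0,0,0),(180,255,45),(415,160,505,240)))
rep("cap T",blobs(T,(0,0,190),(180,50,255),(380,180,430,240),10))
rep("cap S",blobs(S,(0,0,170),(180,60,255),(305,135,345,175),10))
rep("red S",blobs(S,(0,130,60),(8,255,255),(305,135,345,205),10))
rep("red5 S",blobs(S,(172,130,60),(180,255,255),(305,135,345,205),10))
rep("lid T",blobs(T,(15,50,120),(30,170,255),(345,200,388,240)))
rep("lid S",blobs(S,(12,60,100),(30,200,255),(300,180,345,235)))
for uv in((345,215),(367,218),(340,200),(380,190),(345,195)):print(uv,cv2.cvtColor(T[uv[1]:uv[1]+1,uv[0]:uv[0]+1],cv2.COLOR_RGB2HSV)[0,0])
E
```

```text
board T 4717 rect 220.8 242.1 110.3 54.5 78.3 box [[183, 194], [236, 183], [259, 291], [205, 302]] circ [224.5 241.5]
board T 75 rect 261.9 254.2 14.0 15.2 77.5 box [[253, 249], [268, 246], [271, 259], [256, 263]] circ [260.8 253.7]
mat T 3820 rect 459.0 200.0 54.0 72.0 90.0 box [[423, 173], [495, 173], [495, 227], [423, 227]] circ [459. 200.]
cap T 325 rect 407.0 204.0 20.0 20.0 90.0 box [[397, 194], [417, 194], [417, 214], [397, 214]] circ [407. 204.]
cap S 67 rect 323.0 149.5 7.0 14.0 90.0 box [[316, 146], [330, 146], [330, 153], [316, 153]] circ [323. 149.]
red S 311 rect 323.0 175.5 29.0 18.0 90.0 box [[314, 161], [332, 161], [332, 190], [314, 190]] circ [323.5 175.5]
lid T 1291 rect 366.0 221.0 42.0 36.0 -0.0 box [[345, 239], [345, 203], [387, 203], [387, 239]] circ [365.6 222.8]
lid S 365 rect 325.7 215.4 30.0 24.5 3.4 box [[310, 227], [311, 202], [341, 204], [340, 229]] circ [326.  217.2]
lid S 233 rect 319.8 193.7 13.9 25.9 74.7 box [[305, 190], [330, 184], [334, 197], [309, 204]] circ [320.  194.5]
(345, 215) [ 22  97 236]
(367, 218) [ 22 106 212]
(340, 200) [ 21  28 154]
(380, 190) [ 23  19 177]
(345, 195) [ 20  68 192]
```

View pics/m0.png

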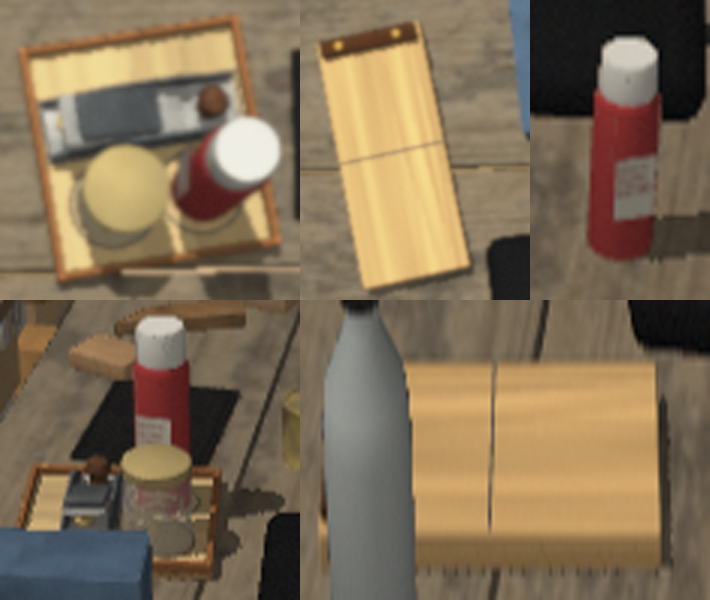

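The crop confirms that the can in the tray is the tall one, with its cap top at about (407.7,204.3). The jar lid is at (367.3,217.7). The pencil line runs from (203.7,246) to (246,237), and the tray rim corners are near (332,171), (404,160), (418,236) and (346,248). Now I'll triangulate these.

```bash
python3 - <<'E'
import sys;sys.path.insert(0,".")
from h import *
T=cv2.imread("pics/top0.png")[:,:,::-1];S=cv2.imread("pics/side0.png")[:,:,::-1]
for n,a,b in(("cap",(407.2,204.1),(323.5,148.8)),("lid",(367.3,217.7),(322,193.3)),("line right/left",(245.9,236.7),(308.9,275.5)),("line L",(203.7,245.9),(307.6,303.3)),("knob",(396,188.3),(302.3,196)),
  ("tray FR(near,right)",(418.3,236),(343.3,296/3+100 if 0 else 140+168/3)),("tray NL",(345.7,248.3),(340.5,140+272/3))):
    p,e=tri(a,b);print(n,p.round(1),round(e,1))
# refined rim mask
cs=blobs(T,(8,110,60),(16,255,210),(325,150,425,255),20)
h=cv2.convexHull(np.vstack([c for c in cs]));q=cv2.boxPoints(cv2.minAreaRect(h));print("rim px",q.round(1).tolist())
for nm,Q,z in(("rim",q,18),("rimclick",[(331.7,171),(404.3,160),(418.3,236),(345.7,248.3)],18)):
    W=np.array([plane("top",u,z)[:2] for u in Q]);rc=cv2.minAreaRect(W.astype(np.float32));print(nm,W.round(1).tolist(),rc)
b=cv2.boxPoints(cv2.minAreaRect(blobs(T,(12,70,150),(28,255,255),(185,175,250,310))[0]))
m=blobs(T,(0,0,0),(180,255,45),(415,160,505,240))[0]
for nm,Q,z in(("boardclick",[(185+18/2.3,175+42/2.3),(185+116/2.3,175+20/2.3),(185+169/2.3,175+266/2.3),(185+68/2.3,175+290/2.3)],20),("mat",cv2.boxPoints(cv2.minAreaRect(m)),6),("block85",[(274,152),(303,149),(314,232),(284,235)],85),
  ("pl far edge",[(338.3,190),(403.7,180)],36),("pl near L",[(341.7,208)],36)):
    W=np.array([plane("top",u,z)[:2] for u in Q]);print(nm,W.round(1).tolist(),cv2.minAreaRect(W.astype(np.float32)))
p,e=tri((147,206),(265,258));print("bottle top",p,e)
E
```

```text
cap [ 518.1 -190.4  192.2] 3.1
lid [ 507.8 -120.3   91.1] 5.2
line right/left [479.9 160.2  18.4] 6.2
line L [460.  260.3  15. ] 4.8
knob [ 585.1 -197.7   31.8] 5.2
tray FR(near,right) [ 472.1 -248.7   15.4] 5.6
tray NL [447.6 -76.    4. ] 5.2
rim px [[330.29998779296875, 171.0], [405.3999938964844, 158.3000030517578], [418.6000061035156, 236.5], [343.5, 249.1999969482422]]
rim [[631.3, -44.1], [658.7, -226.4], [467.9, -249.2], [441.9, -70.3]] ((550.297607421875, -148.32972717285156), (193.331298828125, 184.33827209472656), 7.862668514251709)
rimclick [[631.1, -47.5], [654.4, -223.6], [469.1, -248.5], [443.9, -75.4]] ((549.1483154296875, -148.1145477294922), (189.26580810546875, 177.6982879638672), 7.6454339027404785)
boardclick [[583.7, 285.1], [604.7, 183.6], [349.6, 130.9], [328.1, 233.0]] ((466.3741455078125, 208.28619384765625), (260.92218017578125, 104.2857666015625), 11.665234565734863)
mat [[624.2, -270.1], [620.3, -446.0], [487.8, -437.0], [491.8, -263.5]] ((556.0639038085938, -354.74688720703125), (179.42149353027344, 132.6893310546875), 88.68214416503906)
block85 [[661.6, 85.3], [667.2, 19.3], [476.6, -1.4], [471.4, 65.5]] ((569.1002197265625, 41.962257385253906), (192.939208984375, 67.06543731689453), 5.926177978515625)
pl far edge [[580.6, -61.0], [601.2, -216.4]] ((590.8814086914062, -138.70599365234375), (156.77952575683594, 0.0), 97.54833984375)
pl near L [[537.5, -67.7]] ((537.4571533203125, -67.72916412353516), (0.0, 0.0), 0.0)
bottle top [527.65102956 335.88743013 185.52334284] 3.890728772776016
```

The rows are not in the units I measure in: shifts go in shares of 750 mm and turns go in shares of pi/2 rad. I convert before sending: 32 mm is 0.0427, -22 mm is -0.0293.

```bash
echo '[[[0, 0, 0, 0.0427, -0.0293, 0, 1], [0, 0, 0, 0.0427, -0.0293, 0, 1], [0, 0, 0, 0.0427, -0.0293, 0, 1], [0, 0, 0, 0.0427, -0.0293, 0, 1], [0, 0, 0, 0.0427, -0.0293, 0, 1]]]' | python3 -m handwheel 40
echo '[[[0, 0, 0, 0.0427, -0.0293, 0, 1], [0, 0, 0, 0.0427, -0.0293, 0, 1], [0, 0, 0, 0.0427, -0.0293, 0, 1], [0, 0, 0, 0.0427, -0.0293, 0, 1], [0, 0, 0, 0.0427, -0.0293, 0, 1]]]' | python3 -m handwheel
```

```text
clock: 0.52
eef_pos: [288.9, -454.1, 253.0]
tcp_rot: [-3.141, 0.0, 0.262]
contact_force: [0.9, -0.4, -0.4]
opening: 0.997
grasp_force: 0.0
clock: 0.93
eef_pos: [415.0, -306.2, 253.2]
tcp_rot: [-3.141, 0.0, 0.263]
contact_force: [0.7, -0.8, -0.2]
opening: 1.001
grasp_force: 0.0
```

In the tool's units: 32 mm is 0.0427, -21 mm is -0.028, 0.069 rad is 0.0439.

```bash
echo '[[[0, 0, 0, 0.0427, -0.028, 0, 1], [0, 0, 0, 0.0427, -0.028, 0, 1], [0, 0, 0, 0.0427, -0.028, 0, 1], [0, 0, 0.0382, 0, 0, 0, 1], [0, 0, 0.0439, 0, 0, 0, 1]]]' | python3 -m handwheel
echo '[[[0, 0, 0, 0, 0, 0, 1], [0, 0, 0, 0, 0, 0, 1]]]' | python3 -m handwheel
```

```text
clock: 1.35
eef_pos: [491.7, -220.1, 252.9]
tcp_rot: [-3.141, 0.0, 0.135]
contact_force: [-0.3, 0.5, -0.1]
opening: 1.004
grasp_force: 0.0
clock: 1.52
eef_pos: [490.4, -222.0, 253.0]
tcp_rot: [-3.141, 0.001, 0.136]
contact_force: [-0.2, -0.9, -0.9]
opening: 1.006
grasp_force: 0.0
```

In the tool's units: 15.5 mm is 0.0207, 15.2 mm is 0.0203.

```bash
echo '[[[0, 0, 0, 0.0207, -0.0187, 0, 1], [0, 0, 0, 0.0203, -0.0187, 0, 1], [0, 0, 0, 0, 0, 0, 1], [0, 0, 0, 0, 0, 0.02, 1], [0, 0, 0, 0, 0, 0, 1]]]' | python3 -m handwheel
python3 - <<'E'
import sys;sys.path.insert(0,".")
from h import *
a=cams.grab_frame("side")[100:230,250:400,::-1];b=cams.grab_frame("top")[120:270,320:480,::-1]
cv2.imwrite("pics/g1.png",np.hstack([cv2.resize(a,(450,390),interpolation=2),cv2.resize(b[:,:],(350,390),interpolation=2)]))
E
```

```text
clock: 1.93
eef_pos: [515.9, -190.4, 236.4]
tcp_rot: [-3.14, 0.003, 0.135]
contact_force: [-0.8, 0.1, 0.6]
opening: 1.001
grasp_force: 0.0
```

View pics/g1.png

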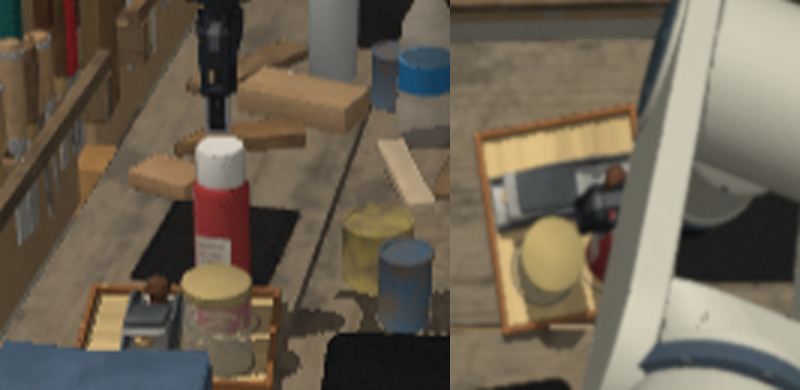

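The gripper (column about 217 in the crop) stands over the cap (column about 220). The arm hides the top view there. Next I descend and grip.

In the tool's units: 20 mm is 0.0267, 18 mm is 0.024.

```bash
echo '[[[0, 0, 0, 0.0013, 0, 0.0267, 1], [0, 0, 0, 0, 0, 0.0267, 1], [0, 0, 0, 0, 0, 0.024, 1], [0, 0, 0, 0, 0, 0, 1], [0, 0, 0, 0, 0, 0, 1]]]' | python3 -m handwheel 40
echo '[[[0, 0, 0, 0, 0, 0, 0.7], [0, 0, 0, 0, 0, 0, 0.6], [0, 0, 0, 0, 0, 0, 0.5], [0, 0, 0, 0, 0, 0, 0.4], [0, 0, 0, 0, 0, 0, 0.4]]]' | python3 -m handwheel 40
echo '[[[0, 0, 0, 0, 0, 0, 0.3], [0, 0, 0, 0, 0, 0, 0.3], [0, 0, 0, 0, 0, 0, 0.3], [0, 0, 0, 0, 0, 0, 0.3], [0, 0, 0, 0, 0, 0, 0.3]]]' | python3 -m handwheel 40
```

```text
clock: 2.45
eef_pos: [517.7, -190.5, 180.3]
tcp_rot: [-3.141, 0.001, 0.134]
contact_force: [0.1, -0.4, 0.3]
opening: 0.997
grasp_force: 0.0
clock: 2.87
eef_pos: [519.0, -190.3, 181.6]
tcp_rot: [3.141, -0.002, 0.134]
contact_force: [-1.0, 1.0, 5.9]
opening: 0.53
grasp_force: 40.4
clock: 3.28
eef_pos: [519.0, -190.3, 181.6]
tcp_rot: [3.141, -0.002, 0.134]
contact_force: [-0.6, 0.7, 6.0]
opening: 0.533
grasp_force: 40.4
```

```bash
echo '[[[0, 0, 0, 0, 0, -0.0133, 0.3], [0, 0, 0, 0, 0, -0.02, 0.3], [0, 0, 0, 0, 0, -0.02, 0.3], [0, 0, 0, 0.0013, 0.0133, 0, 0.3], [0, 0, 0, 0.0027, 0.0267, 0, 0.3]]]' | python3 -m handwheel 40
echo '[[[0, 0, 0, 0.004, 0.0373, 0, 0.3], [0, 0, 0, 0.004, 0.0373, 0, 0.3], [0, 0, 0, 0.004, 0.0373, 0, 0.3], [0, 0, 0, 0.004, 0.0373, 0, 0.3], [0, 0, 0, 0.004, 0.0373, 0, 0.3]]]' | python3 -m handwheel
echo '[[[0, 0, 0, 0.004, 0.0333, 0, 0.3], [0, 0, 0, 0.0027, 0.02, 0, 0.3], [0, 0, 0, 0.0013, 0.0133, 0, 0.3], [0, 0, 0, 0, 0, 0, 0.3], [0, 0, 0, 0, 0, 0, 0.3]]]' | python3 -m handwheel
```

```text
clock: 3.7
eef_pos: [525.4, -219.0, 221.5]
tcp_rot: [3.141, -0.001, 0.135]
contact_force: [0.5, 0.0, -2.7]
opening: 0.527
grasp_force: 41.6
clock: 4.12
eef_pos: [558.6, -358.2, 219.8]
tcp_rot: [-3.141, 0.001, 0.134]
contact_force: [1.1, -0.4, -2.6]
opening: 0.53
grasp_force: 41.6
clock: 4.53
eef_pos: [570.9, -405.0, 219.6]
tcp_rot: [-3.141, 0.001, 0.133]
contact_force: [-0.1, 0.3, -1.7]
opening: 0.53
grasp_force: 41.7
```

In the tool's units: 14 mm is 0.0187, 12 mm is 0.016.

```bash
echo '[[[0, 0, 0, 0, 0, 0.016, 0.3], [0, 0, 0, 0, 0, 0.0187, 0.3], [0, 0, 0, 0, 0, 0.0107, 0.3], [0, 0, 0, 0, 0, 0.004, 0.3], [0, 0, 0, 0, 0, 0, 0.3]]]' | python3 -m handwheel
echo '[[[0, 0, 0, 0, 0, 0.0027, 0.3], [0, 0, 0, 0, 0, 0, 0.3], [0, 0, 0, 0, 0, 0, 0.3]]]' | python3 -m handwheel
```

```text
clock: 4.95
eef_pos: [570.7, -404.0, 181.4]
tcp_rot: [-3.14, 0.002, 0.134]
contact_force: [-0.3, -0.2, -2.3]
opening: 0.527
grasp_force: 41.9
clock: 5.2
eef_pos: [571.6, -405.2, 181.7]
tcp_rot: [3.141, -0.0, 0.134]
contact_force: [0.5, -0.0, -2.4]
opening: 0.53
grasp_force: 41.9
```

In the tool's units: 1 mm is 0.0013.

```bash
echo '[[[0, 0, 0, 0, 0, 0.0013, 0.3], [0, 0, 0, 0, 0, 0, 0.3], [0, 0, 0, 0, 0, 0, 0.3]]]' | python3 -m handwheel
```

```text
clock: 5.45
eef_pos: [571.4, -405.1, 180.5]
tcp_rot: [3.141, -0.0, 0.134]
contact_force: [0.9, 0.4, -2.9]
opening: 0.528
grasp_force: 41.9
```

In the tool's units: 1 mm is 0.0013.

```bash
echo '[[[0, 0, 0, 0, 0, 0.0013, 0.3], [0, 0, 0, 0, 0, 0, 0.3], [0, 0, 0, 0, 0, 0, 0.3]]]' | python3 -m handwheel
echo '[[[0, 0, 0, 0, 0, 0.0009, 0.3], [0, 0, 0, 0, 0, 0, 0.3], [0, 0, 0, 0, 0, 0, 0.3]]]' | python3 -m handwheel
```

```text
clock: 5.7
eef_pos: [571.6, -405.2, 179.7]
tcp_rot: [3.141, -0.0, 0.134]
contact_force: [-0.4, 0.1, 0.3]
opening: 0.529
grasp_force: 42.0
clock: 5.95
eef_pos: [571.8, -405.2, 179.7]
tcp_rot: [3.141, -0.001, 0.134]
contact_force: [-1.4, 0.6, 5.2]
opening: 0.524
grasp_force: 42.7
```

In the tool's units: -10 mm is -0.0133.

```bash
echo '[[[0, 0, 0, 0, 0, 0, 0.7], [0, 0, 0, 0, 0, 0, 1], [0, 0, 0, 0, 0, 0, 1], [0, 0, 0, 0, 0, 0, 1], [0, 0, 0, 0, 0, -0.0133, 1]]]' | python3 -m handwheel
echo '[[[0, 0, 0, 0, 0, -0.04, 1], [0, 0, 0, 0, 0, -0.0413, 1], [0, 0, 0, -0.0037, -0.0432, 0, 1], [0, 0, 0, -0.0037, -0.0432, 0, 1], [0, 0, 0, -0.0037, -0.0432, 0, 1]]]' | python3 -m handwheel
echo '[[[0, 0, 0, -0.0037, -0.0432, 0, 1], [0, 0, 0, -0.0037, -0.0432, 0, 1], [0, 0, 0, -0.0037, -0.0432, 0, 1], [0, 0, 0, -0.0037, -0.0432, 0, 1], [0, 0, 0, -0.0037, -0.0432, 0, 1]]]' | python3 -m handwheel
echo '[[[0, 0, 0, -0.0037, -0.0432, 0, 1], [0, 0, 0, 0, 0, 0.04, 1], [0, 0, 0, 0, 0, 0.04, 1], [0, 0, 0, 0, 0, 0.0267, 1], [0, 0, 0, 0, 0, 0, 1]]]' | python3 -m handwheel
echo '[[[0, 0, 0, 0, 0, 0, 1], [0, 0, 0, 0, 0, 0, 1]]]' | python3 -m handwheel
python3 - <<'E'
import sys;sys.path.insert(0,".")
from h import *
a=cams.grab_frame("side")[100:240,250:400,::-1];b=cams.grab_frame("top")[140:270,320:510,::-1]
cv2.imwrite("pics/g2.png",np.hstack([cv2.resize(a,(375,350),interpolation=2),cv2.resize(b,(420,350),interpolation=2)]))
E
```

```text
clock: 6.37
eef_pos: [570.4, -404.3, 186.7]
tcp_rot: [-3.139, 0.003, 0.134]
contact_force: [-1.0, 0.6, -0.3]
opening: 0.994
grasp_force: 0.0
clock: 6.78
eef_pos: [550.0, -309.3, 250.9]
tcp_rot: [3.141, -0.002, 0.133]
contact_force: [0.7, 0.1, -0.0]
opening: 0.999
grasp_force: 0.0
clock: 7.2
eef_pos: [514.2, -149.8, 250.4]
tcp_rot: [3.141, -0.001, 0.134]
contact_force: [1.0, -0.2, 0.1]
opening: 1.0
grasp_force: 0.0
clock: 7.62
eef_pos: [505.4, -118.6, 166.8]
tcp_rot: [-3.14, 0.005, 0.134]
contact_force: [-0.7, -0.2, -1.0]
opening: 0.998
grasp_force: 0.0
clock: 7.78
eef_pos: [508.5, -119.7, 171.1]
tcp_rot: [3.141, -0.002, 0.134]
contact_force: [-0.1, -0.2, -0.2]
opening: 1.0
grasp_force: 0.0
```

View pics/g2.png

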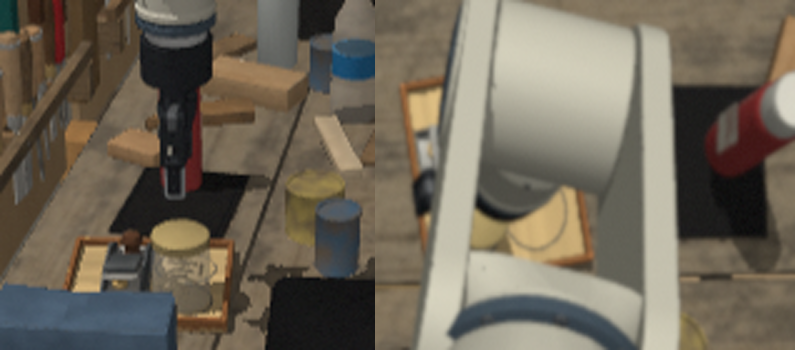

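The can stands upright on the mat at about (800,100) in the crop, and the gripper is over the jar lid. Next I descend and grip the jar.

In the tool's units: 25 mm is 0.0333, 20 mm is 0.0267.

```bash
echo '[[[0, 0, 0, 0, 0, 0.0333, 1], [0, 0, 0, 0, 0, 0.0333, 1], [0, 0, 0, 0, 0, 0.0267, 1], [0, 0, 0, 0, 0, 0.016, 1], [0, 0, 0, 0, 0, 0.0093, 1]]]' | python3 -m handwheel
echo '[[[0, 0, 0, 0, 0, 0, 1], [0, 0, 0, 0, 0, 0, 0.8], [0, 0, 0, 0, 0, 0, 0.7], [0, 0, 0, 0, 0, 0, 0.6], [0, 0, 0, 0, 0, 0, 0.5]]]' | python3 -m handwheel 40
echo '[[[0, 0, 0, 0, 0, 0, 0.5], [0, 0, 0, 0, 0, 0, 0.5], [0, 0, 0, 0, 0, 0, 0.5]]]' | python3 -m handwheel
```

```text
clock: 8.3
eef_pos: [507.5, -119.6, 80.2]
tcp_rot: [-3.142, 0.0, 0.134]
contact_force: [-0.4, 0.1, 0.2]
opening: 1.002
grasp_force: 0.0
clock: 8.72
eef_pos: [508.5, -119.6, 82.1]
tcp_rot: [3.141, -0.002, 0.134]
contact_force: [-0.8, 0.9, 7.8]
opening: 0.744
grasp_force: 43.7
clock: 8.97
eef_pos: [508.6, -119.6, 82.1]
tcp_rot: [3.141, -0.002, 0.134]
contact_force: [-0.8, 1.4, 7.2]
opening: 0.748
grasp_force: 43.7
```

In the tool's units: 20 mm is 0.0267, -15 mm is -0.02.

```bash
echo '[[[0, 0, 0, 0, 0, -0.0133, 0.5], [0, 0, 0, 0, 0, -0.02, 0.5], [0, 0, 0, 0, 0, -0.02, 0.5], [0, 0, 0, 0, 0.0133, 0, 0.5], [0, 0, 0, 0.0009, 0.0267, 0, 0.5]]]' | python3 -m handwheel 40
echo '[[[0, 0, 0, 0.0013, 0.0373, 0, 0.5], [0, 0, 0, 0.0013, 0.0373, 0, 0.5], [0, 0, 0, 0.0013, 0.0373, 0, 0.5], [0, 0, 0, 0.0013, 0.0373, 0, 0.5], [0, 0, 0, 0.0013, 0.0333, 0, 0.5]]]' | python3 -m handwheel
echo '[[[0, 0, 0, 0, 0.0213, 0, 0.5], [0, 0, 0, 0, 0.0133, 0, 0.5], [0, 0, 0, 0, 0, 0.0187, 0.5], [0, 0, 0, 0, 0, 0.0187, 0.5], [0, 0, 0, 0, 0, 0.0107, 0.5]]]' | python3 -m handwheel
echo '[[[0, 0, 0, 0, 0, 0.0033, 0.5], [0, 0, 0, 0, 0, 0, 0.5], [0, 0, 0, 0, 0, 0, 0.5]]]' | python3 -m handwheel
```

```text
clock: 9.38
eef_pos: [512.6, -148.6, 121.9]
tcp_rot: [3.141, -0.002, 0.136]
contact_force: [0.2, -0.4, -1.9]
opening: 0.743
grasp_force: 44.8
clock: 9.8
eef_pos: [535.4, -286.5, 120.6]
tcp_rot: [3.141, -0.0, 0.134]
contact_force: [0.1, 0.3, -2.1]
opening: 0.747
grasp_force: 44.8
clock: 10.22
eef_pos: [537.9, -309.3, 83.2]
tcp_rot: [-3.14, 0.002, 0.134]
contact_force: [0.1, 0.3, -1.3]
opening: 0.748
grasp_force: 44.8
clock: 10.47
eef_pos: [539.1, -309.6, 82.4]
tcp_rot: [3.142, -0.0, 0.134]
contact_force: [-0.3, 0.1, -2.3]
opening: 0.749
grasp_force: 44.8
```

Contact is expected near TCP z = 80.

In the tool's units: 1.3 mm is 0.0017.

```bash
echo '[[[0, 0, 0, 0, 0, 0.0017, 0.5], [0, 0, 0, 0, 0, 0, 0.5], [0, 0, 0, 0, 0, 0, 0.5]]]' | python3 -m handwheel
echo '[[[0, 0, 0, 0, 0, 0.0013, 0.5], [0, 0, 0, 0, 0, 0, 0.5], [0, 0, 0, 0, 0, 0, 0.5]]]' | python3 -m handwheel
```

```text
clock: 10.72
eef_pos: [539.2, -310.0, 81.3]
tcp_rot: [3.141, -0.001, 0.134]
contact_force: [0.7, 0.2, -1.0]
opening: 0.749
grasp_force: 44.8
clock: 10.97
eef_pos: [539.2, -310.0, 80.2]
tcp_rot: [3.141, -0.001, 0.134]
contact_force: [-0.4, 0.7, 1.7]
opening: 0.75
grasp_force: 44.9
```

In the tool's units: -20 mm is -0.0267, -5 mm is -0.0067.

```bash
echo '[[[0, 0, 0, 0, 0, 0, 0.8], [0, 0, 0, 0, 0, 0, 1], [0, 0, 0, 0, 0, 0, 1], [0, 0, 0, 0, 0, -0.0067, 1], [0, 0, 0, 0, 0, -0.0267, 1]]]' | python3 -m handwheel
echo '[[[0, 0, 0, 0, 0, -0.04, 1], [0, 0, 0, 0, 0, -0.0533, 1], [0, 0, 0, 0, 0, -0.0533, 1], [0, 0, 0, 0, 0, -0.0267, 1], [0, 0, 0, 0, 0, 0, 1]]]' | python3 -m handwheel
python3 - <<'E'
import sys;sys.path.insert(0,".")
from h import *
S=cams.grab_frame("side")[:,:,::-1];T=cams.grab_frame("top")[:,:,::-1]
cv2.imwrite("pics/S3.png",S);cv2.imwrite("pics/T3.png",T)
cv2.imwrite("pics/g3.png",np.hstack([cv2.resize(T[155:255,325:425],(500,500),interpolation=2),cv2.resize(S[140:240,270:330],(300,500),interpolation=2)]))
E
```

```text
clock: 11.38
eef_pos: [537.0, -308.8, 102.5]
tcp_rot: [-3.138, 0.004, 0.134]
contact_force: [-0.3, 0.8, 0.0]
opening: 0.995
grasp_force: 0.0
clock: 11.8
eef_pos: [541.4, -311.4, 241.1]
tcp_rot: [3.136, -0.007, 0.134]
contact_force: [1.6, -0.9, 0.3]
opening: 1.001
grasp_force: 0.0
```

View pics/g3.png

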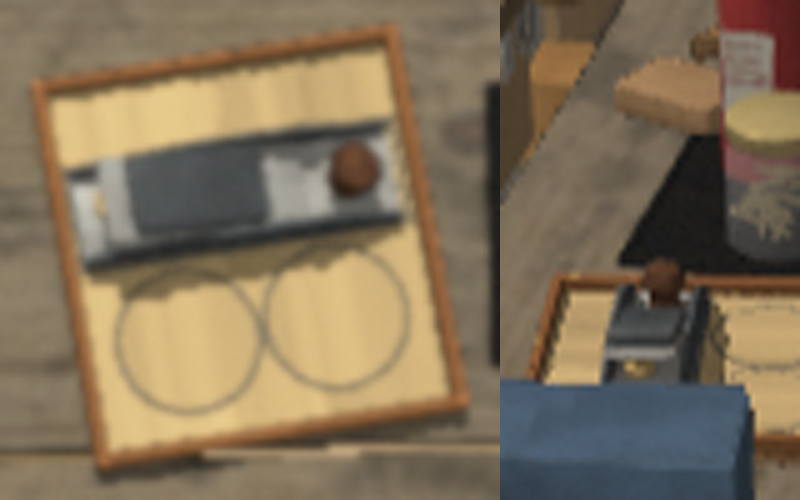

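The tray now holds only the plane, roughly (372,194) in the full picture, lying parallel to the tray. The free circles are at about (363,223) on the left and (392,218) on the right. Now for their positions.

```bash
python3 - <<'E'
import sys;sys.path.insert(0,".")
from h import *
f=lambda x,y:(325+x/5,155+y/5)
g=lambda x,y:(270+(x-500)/5,140+y/5)
for c in((191,340),(337,317)):print("circle",plane("top",f(*c),8).round(1))
k=f(354,168)
for z in(32,45,55):
    X=plane("top",k,z);print("knob",z,X.round(1),"side px",proj("side",X).round(1),"clicked",g(663,278))
print(tri(k,g(663,278)))
Q=[(68,172),(387,126),(402,219),(90,268)]
for z in(8,25,44):
    W=np.array([plane("top",f(*q),z)[:2] for q in Q]);print(z,W.round(1).tolist(),cv2.minAreaRect(W.astype(np.float32)),W.mean(0))
# side-view check: x of plane walls at knob end from columns at z=44
for u in((612,295),(705,292)):print("wall top side",plane("side",g(*u),44).round(1))
for u in((553,280),(800,278)):print("rim",plane("side",g(*u),18).round(1))
R=[(37,82),(395,28),(465,405),(105,470)]
W=np.array([plane("top",f(*q),18)[:2] for q in R]);print("rim",W.round(1).tolist(),cv2.minAreaRect(W.astype(np.float32)))
print("jar lid on mat, cap: proj side",proj("side",[539.2,-310,92]),proj("side",[571.5,-405,194]))
E
```

```text
circle [ 504.5 -119.9    8. ]
circle [ 514.1 -190.5    8. ]
knob 32 [ 581.7 -197.5   32. ] side px [304.3 196.2] clicked (302.6, 195.6)
knob 45 [ 579.1 -195.2   45. ] side px [304.8 192.8] clicked (302.6, 195.6)
knob 55 [ 577.  -193.4   55. ] side px [305.2 190.1] clicked (302.6, 195.6)
(array([ 583.96266202, -196.87746534,   33.74812503]), np.float64(5.147835059290473))
8 [[587.8, -63.3], [607.0, -218.7], [561.1, -223.9], [540.6, -72.5]] ((573.5814819335938, -143.98121643066406), (47.984947204589844, 156.59710693359375), 7.055135726928711) [ 574.11059614 -144.63922501]
25 [[584.3, -62.4], [603.2, -215.4], [558.0, -220.6], [537.8, -71.4]] ((570.2919311523438, -141.80946350097656), (47.2650146484375, 154.24786376953125), 7.055170059204102) [ 570.81301499 -142.45760251]
44 [[580.4, -61.3], [599.0, -211.8], [554.5, -216.8], [534.6, -70.2]] ((566.615234375, -139.38223266601562), (46.46050262451172, 151.62217712402344), 7.055143356323242) [ 567.12748312 -140.01931855]
wall top side [ 606.  -154.8   44. ]
wall top side [ 554.2 -167.9   44. ]
rim [ 658.1 -210.1   18. ]
rim [ 513.5 -239.3   18. ]
rim [[630.1, -49.1], [652.9, -222.8], [469.1, -247.8], [442.2, -76.1]] ((548.607177734375, -149.30999755859375), (189.78671264648438, 175.19851684570312), 8.164312362670898)
jar lid on mat, cap: proj side [326.14539559 162.10467792] [321.80843011 117.62257806]
```

```bash
echo '[[[0, 0, 0, 0.0155, -0.0427, 0, 0.85], [0, 0, 0, 0.0155, -0.0427, 0, 0.85], [0, 0, 0, 0.0155, -0.0427, 0, 0.85], [0, 0, 0, 0.0155, -0.0427, 0, 0.85], [0, 0, 0, 0.0155, -0.0427, 0, 0.85]]]' | python3 -m handwheel
echo '[[[0, 0, -0.0764, 0, 0, 0, 0.85], [0, 0, -0.0764, 0, 0, 0, 0.85], [0, 0, -0.0764, 0, 0, 0, 0.85], [0, 0, -0.0764, 0, 0, 0, 0.85], [0, 0, -0.0764, 0, 0, 0, 0.85]]]' | python3 -m handwheel
echo '[[[0, 0, -0.0764, 0, 0, 0, 0.85], [0, 0, -0.0764, 0, 0, 0, 0.85], [0, 0, -0.0764, 0, 0, 0, 0.85], [0, 0, -0.0764, 0, 0, 0, 0.85], [0, 0, -0.0764, 0, 0, 0, 0.85]]]' | python3 -m handwheel
echo '[[[0, 0, -0.0764, 0, 0, 0, 0.85], [0, 0, -0.0764, 0, 0, 0, 0.85], [0, 0, -0.0764, 0, 0, 0, 0.85], [0, 0, 0, 0, 0, 0.0533, 0.85], [0, 0, 0, 0, 0, 0.0533, 0.85]]]' | python3 -m handwheel
echo '[[[0, 0, 0, 0, 0, 0, 0.85], [0, 0, 0, 0, 0, 0, 0.85], [0, 0, 0, 0, 0, 0, 0.85]]]' | python3 -m handwheel
python3 - <<'E'
import sys;sys.path.insert(0,".")
from h import *
S=cams.grab_frame("side")[:,:,::-1];T=cams.grab_frame("top")[:,:,::-1]
cv2.imwrite("pics/g4.png",np.hstack([cv2.resize(T[155:255,325:425],(300,300),interpolation=2),cv2.resize(S[110:240,250:380],(500,500),interpolation=2)[:300] if 0 else cv2.resize(S[120:240,250:350],(250,300),interpolation=2)]))
E
```

```text
clock: 12.32
eef_pos: [574.0, -141.9, 232.8]
tcp_rot: [-3.14, 0.003, 0.133]
contact_force: [-0.3, -1.0, -0.3]
opening: 0.853
grasp_force: 0.0
clock: 12.73
eef_pos: [573.9, -143.2, 232.7]
tcp_rot: [-3.139, 0.002, 0.74]
contact_force: [-0.6, -0.0, -0.0]
opening: 0.849
grasp_force: 0.0
clock: 13.15
eef_pos: [573.9, -143.4, 232.7]
tcp_rot: [-3.138, -0.0, 1.34]
contact_force: [0.3, -0.5, -0.3]
opening: 0.851
grasp_force: 0.0
clock: 13.57
eef_pos: [575.8, -143.8, 154.3]
tcp_rot: [3.139, 0.001, 1.695]
contact_force: [0.5, 0.0, -0.7]
opening: 0.851
grasp_force: 0.0
clock: 13.82
eef_pos: [575.2, -143.7, 155.3]
tcp_rot: [-3.141, -0.0, 1.694]
contact_force: [0.0, -0.4, -0.1]
opening: 0.848
grasp_force: 0.0
```

View pics/g4.png

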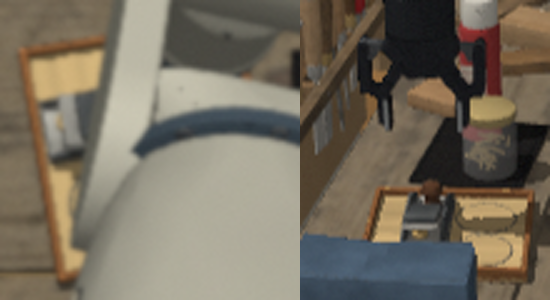

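```bash
python3 - <<'E'
import sys;sys.path.insert(0,".")
from h import *
for X in([575.2,-143.7,140],[575,-144,40],[585,-144,40],[577,-193,55]):
    u=proj("side",X);print(X,u.round(1),"crop",((u[0]-250)*2.5+300).round(0),((u[1]-120)*2.5).round(0))
E
```

```text
[575.2, -143.7, 140] [300.6 171.7] crop 427.0 129.0
[575, -144, 40] [302. 203.] crop 430.0 208.0
[585, -144, 40] [298.6 202.7] crop 422.0 207.0
[577, -193, 55] [305.2 190.2] crop 438.0 176.0
```

The fingers straddle the plane evenly, with tips at columns 388 and 462 and the plane at about 429. Next I descend and grip.

The rows are not in the units I measure in: shifts go in shares of 750 mm and turns go in shares of pi/2 rad. I convert before sending: 35 mm is 0.0467, 28 mm is 0.0373.

```bash
echo '[[[0, 0, 0, 0, 0, 0.0467, 0.85], [0, 0, 0, 0, 0, 0.0467, 0.85], [0, 0, 0, 0, 0, 0.0373, 0.85], [0, 0, 0, 0, 0, 0.02, 0.85], [0, 0, 0, 0, 0, 0, 0.85]]]' | python3 -m handwheel
echo '[[[0, 0, 0, 0, 0, 0.0093, 0.85], [0, 0, 0, 0, 0, 0, 0.85], [0, 0, 0, 0, 0, 0, 0.85]]]' | python3 -m handwheel
echo '[[[0, 0, 0, 0, 0, 0, 0.7], [0, 0, 0, 0, 0, 0, 0.6], [0, 0, 0, 0, 0, 0, 0.5], [0, 0, 0, 0, 0, 0, 0.4], [0, 0, 0, 0, 0, 0, 0.4]]]' | python3 -m handwheel 70
```

```text
clock: 14.33
eef_pos: [574.0, -143.4, 40.3]
tcp_rot: [-3.139, -0.001, 1.694]
contact_force: [-0.4, 1.1, -0.1]
opening: 0.852
grasp_force: 0.0
clock: 14.58
eef_pos: [576.2, -143.9, 36.3]
tcp_rot: [3.139, 0.001, 1.694]
contact_force: [-0.0, -0.5, 0.3]
opening: 0.851
grasp_force: 0.0
clock: 15.0
eef_pos: [576.3, -143.9, 36.3]
tcp_rot: [3.139, 0.001, 1.694]
contact_force: [-0.7, 1.2, 7.2]
opening: 0.549
grasp_force: 73.2
```

The plane is gripped (46.7 mm opening). I'll lift it and refine the board line numerically from the first picture.

In the tool's units: -40 mm is -0.0533, -30 mm is -0.04.

```bash
echo '[[[0, 0, 0, 0, 0, -0.02, 0.4], [0, 0, 0, 0, 0, -0.0333, 0.4], [0, 0, 0, 0, 0, -0.0333, 0.4], [0, 0, 0, 0, 0, -0.04, 0.4], [0, 0, 0, 0, 0, -0.0533, 0.4]]]' | python3 -m handwheel 70
python3 - <<'E'
import sys;sys.path.insert(0,".")
from h import *
T=cv2.imread("pics/top0.png")
hsv=cv2.cvtColor(T,cv2.COLOR_BGR2HSV);x0,y0,x1,y1=190,178,262,305
c=blobs(T[:,:,::-1].copy(),(10,70,120),(28,255,255),(190,178,262,305))
h=cv2.convexHull(c[0]);q=cv2.boxPoints(cv2.minAreaRect(h));print(len(c),[cv2.contourArea(k) for k in c],q.round(1).tolist())
g=cv2.cvtColor(T,cv2.COLOR_BGR2GRAY).astype(float)
pts=[]
for u in range(207,243):
    v0=int(round(245.9+(u-203.7)*(236.7-245.9)/42.2));col=g[v0-5:v0+6,u];d=np.clip(np.median(col)-col,0,None)
    if d.max()>12: pts.append((u,(d*np.arange(v0-5,v0+6)).sum()/d.sum()))
a,b=np.polyfit(*zip(*pts),1);print("line",len(pts),a,b)
rows=[]
for t in range(-60,61,4):pass
# edges of board along rows parallel to the line: left/right edges by mask
m=np.zeros(g.shape,np.uint8);cv2.drawContours(m,c[:1],-1,255,-1)
L=[];Rr=[]
for v in range(215,285):
    xs=np.flatnonzero(m[v]);L.append((v,xs[0]-.5));Rr.append((v,xs[-1]+.5))
pl=np.polyfit(*zip(*L),1);pr=np.polyfit(*zip(*Rr),1)
def isect(p):  # u=p0 v+p1, v=a u+b
    u=(p[0]*b+p[1])/(1-p[0]*a);return u,a*u+b
A=plane("top",isect(pl),20);B=plane("top",isect(pr),20);d=A-B
print("line ends L,R",A.round(1),B.round(1),"mid",((A+B)/2).round(1),"len",np.linalg.norm(d),"yaw",np.arctan2(-d[0],d[1]))
for p in(pl,pr):
    P1=plane("top",np.array([p[0]*215+p[1],215]),20);P2=plane("top",np.array([p[0]*285+p[1],285]),20);e=P1-P2;print("edge yaw",np.arctan2(e[1],e[0]))
E
```

```text
clock: 15.42
eef_pos: [572.8, -143.1, 168.8]
tcp_rot: [-3.137, -0.002, 1.694]
contact_force: [0.5, 0.1, -5.7]
opening: 0.546
grasp_force: 74.2
1 [6247.0] [[190.0, 179.0], [261.0, 179.0], [261.0, 304.0], [190.0, 304.0]]
line 36 -0.22066999081649613 290.30659047242375
line ends L,R [455.7 273.   20. ] [483.5 132.9  20. ] mid [469.6 202.9  20. ] len 142.82533582608994 yaw 0.19628023468105196
edge yaw 0.17459497544845817
edge yaw 0.11582558952121505
```

```bash
python3 - <<'E'
import sys;sys.path.insert(0,".")
from h import *
T=cv2.imread("pics/top0.png");hsv=cv2.cvtColor(T,cv2.COLOR_BGR2HSV)
a,b=-0.22067,290.3066
L,R=[],[]
for o in list(range(-30,-3))+list(range(4,40)):  # rows parallel to line
    us=np.arange(190,270,.25);us=us-a*o*0+0.22*o;vs=a*us+b+o
    s=cv2.remap(cv2.cvtColor(T,cv2.COLOR_BGR2LAB)[:,:,2].astype(np.float32),us.astype(np.float32)[None],vs.astype(np.float32)[None],1)[0]
    d=np.gradient(cv2.GaussianBlur(s[None],(9,1),0)[0])
    mid=np.argmin(abs(us-(224.8+.22*o)));i=mid-120+np.argmax(d[mid-120:mid-40]);j=mid+40+np.argmin(d[mid+40:mid+120])
    L.append((us[i],vs[i]));R.append((us[j],vs[j]))
def fit(P):
    P=np.array(P)
    for _ in range(3):
        p=np.polyfit(P[:,1],P[:,0],1);e=abs(np.polyval(p,P[:,1])-P[:,0]);P=P[e<max(1,2*np.median(e))]
    return p,len(P)
W=[]
for q in(L,R):
    p,n=fit(q);u=(p[0]*b+p[1])/(1-p[0]*a);X=plane("top",(u,a*u+b),20);W.append(X)
    e=plane("top",np.array([p[0]*210+p[1],210.]),20)-plane("top",np.array([p[0]*280+p[1],280.]),20);print(n,(u,a*u+b),X.round(1),"edge yaw",np.arctan2(e[1],e[0]))
print("mid",(W[0]+W[1])/2,"width",np.linalg.norm(W[0]-W[1]))
s=r.sense();print(s["eef_pos"],s["qpos"])
E
```

```text
63 (np.float64(201.504041882375), np.float64(245.84070307781633)) [457.5 263.8  20. ] edge yaw 0.19320105844045646
63 (np.float64(247.33709517501342), np.float64(235.72672320772978)) [478.9 156.   20. ] edge yaw 0.1953140165201178
mid [468.1957165  209.91909343  20.        ] width 109.93120617297865
[ 572.78541409 -143.10642041  168.76918289] [-2.47346080e-01  3.94790242e-01  1.78014904e+00 -5.68159308e-05
  9.71897481e-01 -3.70307671e-01]
```

In the tool's units: 33 mm is 0.044, 30 mm is 0.04.

```bash
echo '[[[0, 0, 0, 0.02, -0.0035, 0, 0.4], [0, 0, 0, 0.04, -0.0069, 0, 0.4], [0, 0, 0, 0.044, -0.0076, 0, 0.4], [0, 0, 0, 0.044, -0.0076, 0, 0.4], [0, 0, 0, 0.044, -0.0076, 0, 0.4]]]' | python3 -m handwheel 70
echo '[[[0, 0, 0, 0.044, -0.0076, 0, 0.4], [0, 0, 0, 0.044, -0.0076, 0, 0.4], [0, 0, 0, 0.044, -0.0076, 0, 0.4], [0, 0, 0, 0.044, -0.0076, 0, 0.4], [0, 0, 0, 0.044, -0.0076, 0, 0.4]]]' | python3 -m handwheel
echo '[[[0, 0, 0, 0.044, -0.0076, 0, 0.4], [0, 0, 0, 0.0267, -0.004, 0, 0.4], [0, 0, 0, 0, 0, 0, 0.4], [0, 0, 0.0382, 0, 0, 0, 0.4], [0, 0, 0.0764, 0, 0, 0, 0.4]]]' | python3 -m handwheel
echo '[[[0, 0, 0.0796, 0, 0, 0, 0.4], [0, 0, 0.0796, 0, 0, 0, 0.4], [0, 0, 0.0796, 0, 0, 0, 0.4], [0, 0, 0.0796, 0, 0, 0, 0.4], [0, 0, 0.0796, 0, 0, 0, 0.4]]]' | python3 -m handwheel
echo '[[[0, 0, 0.0796, 0, 0, 0, 0.4], [0, 0, 0.0796, 0, 0, 0, 0.4], [0, 0, 0.0796, 0, 0, 0, 0.4], [0, 0, 0.0796, 0, 0, 0, 0.4], [0, 0, 0.0796, 0, 0, 0, 0.4]]]' | python3 -m handwheel
echo '[[[0, 0, 0.0446, 0, 0, 0, 0.4], [0, 0, 0, 0, 0, 0, 0.4], [0, 0, 0, 0, 0, 0, 0.4]]]' | python3 -m handwheel
```

```text
clock: 15.83
eef_pos: [531.0, -2.4, 169.1]
tcp_rot: [-3.14, -0.0, 1.693]
contact_force: [1.7, 0.4, -6.0]
opening: 0.545
grasp_force: 74.4
clock: 16.25
eef_pos: [482.4, 157.9, 169.1]
tcp_rot: [-3.14, 0.0, 1.694]
contact_force: [0.4, 0.9, -6.3]
opening: 0.55
grasp_force: 74.4
clock: 16.67
eef_pos: [467.8, 208.2, 169.0]
tcp_rot: [-3.14, 0.001, 1.513]
contact_force: [-0.1, 0.7, -6.1]
opening: 0.548
grasp_force: 74.5
clock: 17.08
eef_pos: [468.1, 207.5, 169.0]
tcp_rot: [-3.141, 0.001, 0.883]
contact_force: [0.5, 0.0, -4.5]
opening: 0.552
grasp_force: 74.6
clock: 17.5
eef_pos: [468.1, 207.5, 169.0]
tcp_rot: [3.141, 0.002, 0.258]
contact_force: [-0.4, -0.4, -5.3]
opening: 0.55
grasp_force: 74.6
clock: 17.75
eef_pos: [468.3, 207.7, 169.3]
tcp_rot: [3.141, 0.001, 0.196]
contact_force: [0.6, 0.1, -6.7]
opening: 0.551
grasp_force: 74.5
```

In the tool's units: 35 mm is 0.0467, -2.2 mm is -0.0029.

```bash
echo '[[[0, 0, 0, 0.0005, -0.0029, 0.04, 0.4], [0, 0, 0, 0, 0, 0.0467, 0.4], [0, 0, 0, 0, 0, 0.04, 0.4], [0, 0, 0, 0, 0, 0.02, 0.4], [0, 0, 0, 0, 0, 0.008, 0.4]]]' | python3 -m handwheel 70
echo '[[[0, 0, 0, 0, 0, 0.0027, 0.4], [0, 0, 0, 0, 0, 0, 0.4], [0, 0, 0, 0, 0, 0, 0.4]]]' | python3 -m handwheel
python3 - <<'E'
import sys;sys.path.insert(0,".")
from h import *
S=cams.grab_frame("side")[:,:,::-1];T=cams.grab_frame("top")[:,:,::-1]
cv2.imwrite("pics/g5.png",np.hstack([cv2.resize(T[170:310,170:290],(342,400),interpolation=2),cv2.resize(S[220:330,230:380],(450,330),interpolation=2)[:400] if 0 else cv2.resize(S[220:330,240:380],(440,400),interpolation=2)]))
E
```

```text
clock: 18.17
eef_pos: [467.0, 209.4, 51.0]
tcp_rot: [3.141, 0.005, 0.196]
contact_force: [-0.7, -0.2, -5.0]
opening: 0.553
grasp_force: 74.2
clock: 18.42
eef_pos: [469.8, 210.6, 52.8]
tcp_rot: [-3.141, -0.002, 0.194]
contact_force: [-0.1, -0.1, -5.9]
opening: 0.548
grasp_force: 74.2
```

View pics/g5.png

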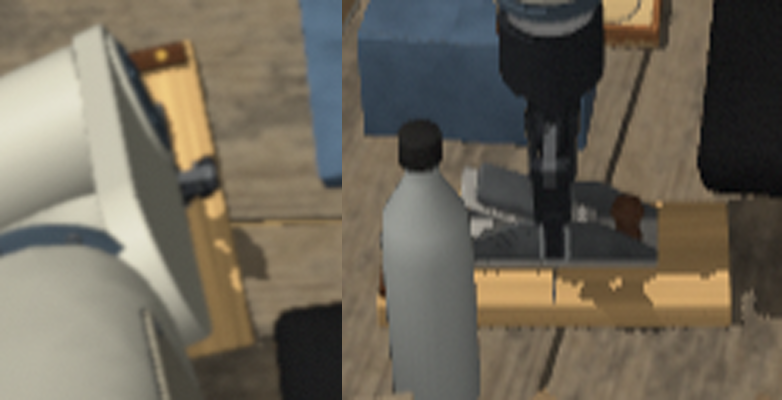

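The plane hangs level over the board with the pencil line (crop column 555) below the finger (553). I'll lower it now.

In the tool's units: 2 mm is 0.0027, 1 mm is 0.0013.

```bash
echo '[[[0, 0, 0, 0, 0, 0.0027, 0.4], [0, 0, 0, 0, 0, 0.0013, 0.4], [0, 0, 0, 0, 0, 0, 0.4], [0, 0, 0, 0, 0, 0, 0.4]]]' | python3 -m handwheel
echo '[[[0, 0, 0, 0, 0, 0.0013, 0.4], [0, 0, 0, 0, 0, 0, 0.4], [0, 0, 0, 0, 0, 0, 0.4]]]' | python3 -m handwheel
echo '[[[0, 0, 0, 0, 0, 0.0009, 0.4], [0, 0, 0, 0, 0, 0, 0.4], [0, 0, 0, 0, 0, 0, 0.4]]]' | python3 -m handwheel
```

```text
clock: 18.85
eef_pos: [469.0, 210.3, 48.9]
tcp_rot: [-3.142, -0.0, 0.194]
contact_force: [0.7, 0.9, -5.5]
opening: 0.55
grasp_force: 74.3
clock: 19.1
eef_pos: [469.1, 210.3, 48.3]
tcp_rot: [-3.142, -0.0, 0.194]
contact_force: [-2.1, -0.8, 6.6]
opening: 0.552
grasp_force: 75.7
clock: 19.35
eef_pos: [469.1, 210.3, 48.3]
tcp_rot: [3.142, -0.0, 0.194]
contact_force: [-5.3, -0.9, 16.6]
opening: 0.545
grasp_force: 77.0
```

In the tool's units: -10 mm is -0.0133.

```bash
echo '[[[0, 0, 0, 0, 0, 0, 0.7], [0, 0, 0, 0, 0, 0, 0.85], [0, 0, 0, 0, 0, 0, 0.85], [0, 0, 0, 0, 0, 0, 0.85], [0, 0, 0, 0, 0, -0.0133, 0.85]]]' | python3 -m handwheel
echo '[[[0, 0, 0, 0, 0, -0.0467, 0.85], [0, 0, 0, 0, 0, -0.0533, 0.85], [0, 0, 0, 0, 0, -0.0533, 0.85], [0, 0, 0, 0, 0, -0.0533, 0.85], [0, 0, 0, 0, 0, 0, 0.85]]]' | python3 -m handwheel
echo '[[[0, 0, 0, 0, 0.0467, 0, 1], [0, 0, 0, 0, 0.0533, 0, 1], [0, 0, 0, 0, 0.0533, 0, 1], [0, 0, 0, 0, 0.0533, 0, 1], [0, 0, 0, 0, 0.0533, 0, 1]]]' | python3 -m handwheel
echo '[[[0, 0, 0, 0, 0.0533, 0, 1], [0, 0, 0, 0, 0.0533, 0, 1], [0, 0, 0, 0, 0.0533, 0, 1], [0, 0, 0, 0, 0, 0, 1], [0, 0, 0, 0, 0, 0, 1]]]' | python3 -m handwheel
python3 - <<'E'
import sys;sys.path.insert(0,".")
from h import *
S=cams.grab_frame("side")[:,:,::-1];T=cams.grab_frame("top")[:,:,::-1]
cv2.imwrite("pics/T6.png",T);cv2.imwrite("pics/S6.png",S)
cv2.imwrite("pics/g6.png",np.hstack([cv2.resize(T[170:310,180:280],(400,560),interpolation=2),cv2.resize(S[120:330,240:380],(373,560),interpolation=2)]))
E
```

```text
clock: 19.77
eef_pos: [468.0, 209.8, 56.0]
tcp_rot: [3.141, 0.003, 0.194]
contact_force: [-1.0, -0.1, -0.2]
opening: 0.852
grasp_force: 0.0
clock: 20.18
eef_pos: [472.6, 211.9, 220.3]
tcp_rot: [-3.139, -0.011, 0.194]
contact_force: [2.2, 1.9, 0.5]
opening: 0.854
grasp_force: 0.0
clock: 20.6
eef_pos: [506.5, 17.2, 212.9]
tcp_rot: [3.141, -0.001, 0.194]
contact_force: [0.2, 0.6, -0.4]
opening: 0.998
grasp_force: 0.0
clock: 21.02
eef_pos: [529.7, -100.8, 212.5]
tcp_rot: [3.142, -0.0, 0.19]
contact_force: [0.9, 0.1, -0.6]
opening: 1.004
grasp_force: 0.0
```

View pics/g6.png

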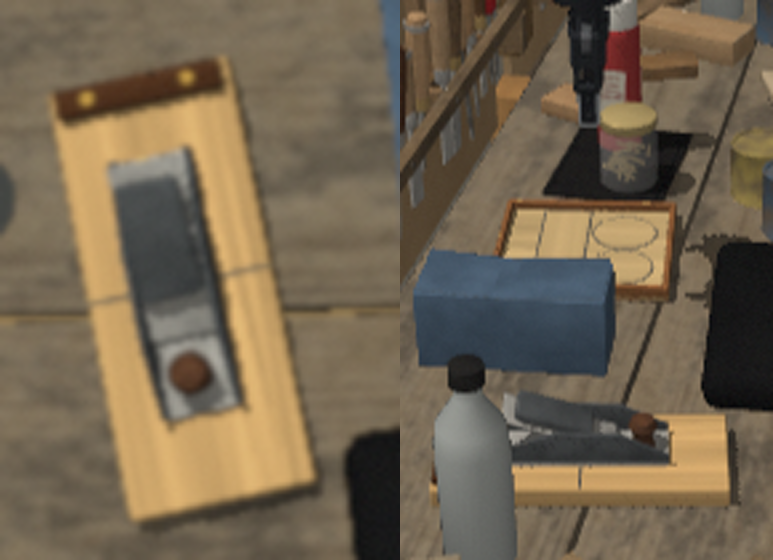

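The plane lies flat along the board. Its crop centre is (176,284), and the pencil line passes through (176,284). The jar and can are upright on the mat. The jar goes back first.

In the tool's units: 34.5 mm is 0.046, -3 mm is -0.004, 0.056 rad is 0.0357.

```bash
echo '[[[0, 0, 0.0357, 0, 0, 0, 1], [0, 0, 0, -0.004, 0.046, 0, 1], [0, 0, 0, -0.004, 0.046, 0, 1], [0, 0, 0, -0.004, 0.046, 0, 1], [0, 0, 0, -0.004, 0.046, 0, 1]]]' | python3 -m handwheel
echo '[[[0, 0, 0, -0.004, 0.046, 0, 1], [0, 0, 0, -0.004, 0.046, 0, 1], [0, 0, 0, 0, 0, 0, 1], [0, 0, 0, 0, 0, 0, 1]]]' | python3 -m handwheel
```

```text
clock: 21.53
eef_pos: [536.9, -236.5, 212.4]
tcp_rot: [-3.141, -0.0, 0.141]
contact_force: [0.4, 0.3, -0.2]
opening: 0.998
grasp_force: 0.0
clock: 21.87
eef_pos: [540.4, -306.1, 212.0]
tcp_rot: [-3.141, 0.0, 0.137]
contact_force: [0.5, 0.1, 0.5]
opening: 0.996
grasp_force: 0.0
```

In the tool's units: 35 mm is 0.0467, 3.7 mm is 0.0049.

```bash
echo '[[[0, 0, 0, -0.0023, 0.0049, 0, 1], [0, 0, 0, 0, 0, 0.0467, 1], [0, 0, 0, 0, 0, 0.0467, 1], [0, 0, 0, 0, 0, 0.04, 1], [0, 0, 0, 0, 0, 0.0267, 1]]]' | python3 -m handwheel
echo '[[[0, 0, 0, 0, 0, 0.0147, 1], [0, 0, 0, 0, 0, 0, 1], [0, 0, 0, 0, 0, 0, 1]]]' | python3 -m handwheel
```

```text
clock: 22.28
eef_pos: [537.9, -307.4, 89.6]
tcp_rot: [-3.139, 0.002, 0.14]
contact_force: [-0.7, 0.5, 0.2]
opening: 1.0
grasp_force: 0.0
clock: 22.53
eef_pos: [539.4, -309.2, 81.5]
tcp_rot: [-3.141, 0.0, 0.139]
contact_force: [0.2, -0.2, 0.1]
opening: 0.997
grasp_force: 0.0
```

In the tool's units: 1 mm is 0.0013, 0.8 mm is 0.0011.

```bash
echo '[[[0, 0, 0, 0, 0.0011, 0.0013, 1], [0, 0, 0, 0, 0, 0, 0.8], [0, 0, 0, 0, 0, 0, 0.6], [0, 0, 0, 0, 0, 0, 0.5], [0, 0, 0, 0, 0, 0, 0.5]]]' | python3 -m handwheel 40
echo '[[[0, 0, 0, 0, 0, 0, 0.5], [0, 0, 0, 0, 0, 0, 0.5], [0, 0, 0, 0, 0, 0, 0.5]]]' | python3 -m handwheel
echo '[[[0, 0, 0, 0, 0, -0.0133, 0.5], [0, 0, 0, 0, 0, -0.02, 0.5], [0, 0, 0, 0, 0, -0.0267, 0.5], [0, 0, 0, 0, 0, 0, 0.5]]]' | python3 -m handwheel
```

```text
clock: 22.95
eef_pos: [540.1, -311.4, 81.8]
tcp_rot: [3.14, -0.002, 0.138]
contact_force: [-0.9, 1.4, 6.3]
opening: 0.746
grasp_force: 42.7
clock: 23.2
eef_pos: [540.1, -311.4, 81.8]
tcp_rot: [3.14, -0.002, 0.137]
contact_force: [0.1, 1.7, 5.8]
opening: 0.743
grasp_force: 42.7
clock: 23.53
eef_pos: [541.1, -312.3, 129.4]
tcp_rot: [3.138, -0.005, 0.138]
contact_force: [1.3, -0.3, -2.0]
opening: 0.743
grasp_force: 44.8
```

In the tool's units: -30 mm is -0.04, -15 mm is -0.02.

```bash
echo '[[[0, 0, 0, 0, -0.02, 0, 0.5], [0, 0, 0, -0.0011, -0.04, 0, 0.5], [0, 0, 0, -0.0011, -0.04, 0, 0.5], [0, 0, 0, -0.0011, -0.04, 0, 0.5], [0, 0, 0, -0.0011, -0.04, 0, 0.5]]]' | python3 -m handwheel
echo '[[[0, 0, 0, -0.0011, -0.04, 0, 0.5], [0, 0, 0, -0.0003, -0.024, 0, 0.5], [0, 0, 0, 0, -0.0133, 0, 0.5], [0, 0, 0, 0, 0, 0, 0.5], [0, 0, 0, 0, 0, 0, 0.5]]]' | python3 -m handwheel
echo '[[[0, 0, 0, 0, 0, 0.02, 0.5], [0, 0, 0, 0, 0, 0.02, 0.5], [0, 0, 0, 0, 0, 0.008, 0.5], [0, 0, 0, 0, 0, 0, 0.5], [0, 0, 0, 0, 0, 0, 0.5]]]' | python3 -m handwheel
```

```text
clock: 23.95
eef_pos: [516.2, -175.9, 124.5]
tcp_rot: [-3.141, 0.001, 0.137]
contact_force: [0.8, 1.1, -1.6]
opening: 0.744
grasp_force: 44.8
clock: 24.37
eef_pos: [508.5, -120.3, 125.0]
tcp_rot: [3.141, 0.0, 0.139]
contact_force: [-0.0, -0.6, -1.6]
opening: 0.745
grasp_force: 44.8
clock: 24.78
eef_pos: [508.5, -121.2, 89.0]
tcp_rot: [-3.141, 0.001, 0.137]
contact_force: [0.2, -0.2, -1.3]
opening: 0.748
grasp_force: 44.8
```

In the tool's units: 3 mm is 0.004, -1.4 mm is -0.0019.

```bash
echo '[[[0, 0, 0, 0, -0.0019, 0.004, 0.5], [0, 0, 0, 0, 0, 0.0013, 0.5], [0, 0, 0, 0, 0, 0, 0.5], [0, 0, 0, 0, 0, 0, 0.5]]]' | python3 -m handwheel
echo '[[[0, 0, 0, 0, 0, 0.0013, 0.5], [0, 0, 0, 0, 0, 0, 0.5], [0, 0, 0, 0, 0, 0, 0.5]]]' | python3 -m handwheel
```

```text
clock: 25.12
eef_pos: [508.5, -119.1, 85.4]
tcp_rot: [3.141, -0.0, 0.138]
contact_force: [-0.4, -0.2, -1.5]
opening: 0.75
grasp_force: 44.8
clock: 25.37
eef_pos: [508.3, -119.0, 84.2]
tcp_rot: [3.142, -0.0, 0.138]
contact_force: [-0.2, 0.9, -2.1]
opening: 0.744
grasp_force: 44.8
```

In the tool's units: 1 mm is 0.0013.

```bash
echo '[[[0, 0, 0, 0, 0, 0.0013, 0.5], [0, 0, 0, 0, 0, 0, 0.5], [0, 0, 0, 0, 0, 0, 0.5]]]' | python3 -m handwheel
echo '[[[0, 0, 0, 0, 0, 0.0007, 0.5], [0, 0, 0, 0, 0, 0, 0.5], [0, 0, 0, 0, 0, 0, 0.5]]]' | python3 -m handwheel
```

```text
clock: 25.62
eef_pos: [508.8, -119.0, 83.8]
tcp_rot: [3.141, -0.001, 0.138]
contact_force: [-2.1, 2.1, 7.2]
opening: 0.752
grasp_force: 45.5
clock: 25.87
eef_pos: [509.0, -119.0, 83.7]
tcp_rot: [3.141, -0.001, 0.138]
contact_force: [-2.7, 2.0, 13.0]
opening: 0.751
grasp_force: 46.1
```

In the tool's units: -37 mm is -0.0493, -10 mm is -0.0133.

```bash
echo '[[[0, 0, 0, 0, 0, 0, 0.8], [0, 0, 0, 0, 0, 0, 1], [0, 0, 0, 0, 0, 0, 1], [0, 0, 0, 0, 0, -0.0133, 1], [0, 0, 0, 0, 0, -0.0493, 1]]]' | python3 -m handwheel
echo '[[[0, 0, 0, 0, 0, -0.0533, 1], [0, 0, 0, 0, 0, -0.0533, 1], [0, 0, 0, 0, 0, -0.0533, 1], [0, 0, 0, 0.0035, 0.0427, 0, 1], [0, 0, 0, 0.0035, 0.0433, 0, 1]]]' | python3 -m handwheel
echo '[[[0, 0, 0, 0.0035, 0.0433, 0, 1], [0, 0, 0, 0.0035, 0.0433, 0, 1], [0, 0, 0, 0.0035, 0.0433, 0, 1], [0, 0, 0, 0.0035, 0.0433, 0, 1], [0, 0, 0, 0.0035, 0.0433, 0, 1]]]' | python3 -m handwheel
echo '[[[0, 0, 0, 0.0035, 0.0433, 0, 1], [0, 0, 0, 0.0035, 0.0433, 0, 1], [0, 0, 0, 0, 0, 0, 1], [0, 0, 0, 0, 0, 0, 1], [0, 0, 0, 0, 0, 0, 1]]]' | python3 -m handwheel
python3 - <<'E'
import sys;sys.path.insert(0,".")
from h import *
S=cams.grab_frame("side")[:,:,::-1];T=cams.grab_frame("top")[:,:,::-1];T0=cv2.imread("pics/top0.png")
cv2.imwrite("pics/T7.png",T)
f=lambda i:cv2.resize(i[155:255,325:425],(400,400),interpolation=2)
cv2.imwrite("pics/g7.png",np.hstack([f(T0),f(T)]))
for n,i in(("0",T0),("7",T)):
    cs=blobs(i[:,:,::-1].copy(),(18,70,150),(26,170,228),(347,203,386,232))
    print(n,[cv2.minEnclosingCircle(c) for c in cs[:1]])
g0,g1=[cv2.cvtColor(i,cv2.COLOR_BGR2GRAY)[203:232,350:384].astype(np.float32) for i in(T0,T)]
print(cv2.phaseCorrelate(g0,g1,cv2.createHanningWindow((34,29),cv2.CV_32F)))
E
```

```text
clock: 26.28
eef_pos: [505.1, -118.3, 126.3]
tcp_rot: [-3.138, 0.008, 0.138]
contact_force: [0.6, 0.1, -0.0]
opening: 1.001
grasp_force: 0.0
clock: 26.7
eef_pos: [523.9, -182.5, 253.9]
tcp_rot: [3.139, -0.006, 0.14]
contact_force: [-0.3, 0.8, -1.0]
opening: 1.003
grasp_force: 0.0
clock: 27.12
eef_pos: [557.4, -343.0, 250.3]
tcp_rot: [3.142, -0.0, 0.138]
contact_force: [1.1, 0.5, -0.6]
opening: 1.002
grasp_force: 0.0
clock: 27.53
eef_pos: [571.2, -404.6, 249.6]
tcp_rot: [-3.141, 0.0, 0.137]
contact_force: [-0.7, 0.2, 0.4]
opening: 1.002
grasp_force: 0.0
0 [((366.04052734375, 220.0), 21.0605525970459)]
7 [((366.0, 217.0), 23.6009464263916)]
((0.043174977906350165, -0.1444543886645988), 0.703906649130362)
```

View pics/g7.png

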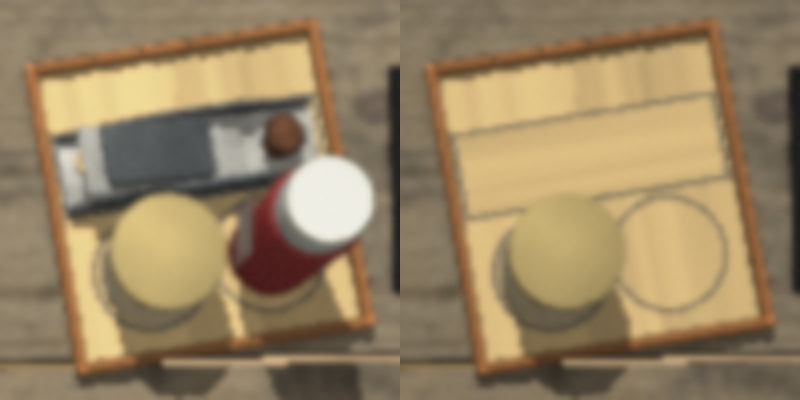

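The jar is back exactly where it was: its lid is at (167,252) before and (567−400,251) now, and the phase shift is about 0.1 px. Now the can.

In the tool's units: 25 mm is 0.0333, 20 mm is 0.0267.

```bash
echo '[[[0, 0, 0, 0.0005, 0.0009, 0.0267, 1], [0, 0, 0, 0, 0, 0.0333, 1], [0, 0, 0, 0, 0, 0.0227, 1], [0, 0, 0, 0, 0, 0.0107, 1], [0, 0, 0, 0, 0, 0, 1]]]' | python3 -m handwheel
echo '[[[0, 0, 0, 0, 0, 0, 0.7], [0, 0, 0, 0, 0, 0, 0.5], [0, 0, 0, 0, 0, 0, 0.4], [0, 0, 0, 0, 0, 0, 0.3], [0, 0, 0, 0, 0, 0, 0.3]]]' | python3 -m handwheel 40
echo '[[[0, 0, 0, 0, 0, 0, 0.3], [0, 0, 0, 0, 0, 0, 0.3], [0, 0, 0, 0, 0, 0, 0.3]]]' | python3 -m handwheel
echo '[[[0, 0, 0, 0, 0, -0.0133, 0.3], [0, 0, 0, 0, 0, -0.02, 0.3], [0, 0, 0, 0, 0, -0.0267, 0.3], [0, 0, 0, 0, 0, 0, 0.3], [0, 0, 0, 0, 0, 0, 0.3]]]' | python3 -m handwheel
```

```text
clock: 28.05
eef_pos: [571.2, -404.1, 177.8]
tcp_rot: [-3.139, 0.002, 0.139]
contact_force: [-0.2, 0.5, 0.6]
opening: 1.001
grasp_force: 0.0
clock: 28.47
eef_pos: [572.8, -405.9, 181.3]
tcp_rot: [3.14, -0.002, 0.138]
contact_force: [-1.0, 1.9, 5.6]
opening: 0.523
grasp_force: 40.7
clock: 28.72
eef_pos: [572.8, -405.9, 181.3]
tcp_rot: [3.14, -0.002, 0.138]
contact_force: [-0.0, 0.9, 6.8]
opening: 0.527
grasp_force: 40.7
clock: 29.13
eef_pos: [572.6, -406.2, 225.9]
tcp_rot: [3.14, -0.002, 0.138]
contact_force: [-0.2, -1.0, -3.3]
opening: 0.527
grasp_force: 41.8
```

In the tool's units: -28 mm is -0.0373, -15 mm is -0.02.

```bash
echo '[[[0, 0, 0, -0.0027, -0.02, 0, 0.3], [0, 0, 0, -0.004, -0.0373, 0, 0.3], [0, 0, 0, -0.004, -0.0373, 0, 0.3], [0, 0, 0, -0.004, -0.0373, 0, 0.3], [0, 0, 0, -0.004, -0.0373, 0, 0.3]]]' | python3 -m handwheel
echo '[[[0, 0, 0, -0.004, -0.0373, 0, 0.3], [0, 0, 0, -0.004, -0.0373, 0, 0.3], [0, 0, 0, -0.0027, -0.0267, 0, 0.3], [0, 0, 0, -0.0012, -0.0147, 0, 0.3], [0, 0, 0, 0, -0.008, 0, 0.3]]]' | python3 -m handwheel
echo '[[[0, 0, 0, 0, 0, 0, 0.3], [0, 0, 0, 0, 0, 0, 0.3], [0, 0, 0, 0, 0, 0, 0.3]]]' | python3 -m handwheel
```

```text
clock: 29.55
eef_pos: [539.5, -280.4, 223.1]
tcp_rot: [-3.14, 0.002, 0.137]
contact_force: [0.3, 0.1, -3.4]
opening: 0.528
grasp_force: 42.0
clock: 29.97
eef_pos: [518.3, -189.6, 223.8]
tcp_rot: [-3.141, 0.001, 0.139]
contact_force: [-0.1, -0.2, -2.3]
opening: 0.525
grasp_force: 42.1
clock: 30.22
eef_pos: [519.6, -191.9, 224.5]
tcp_rot: [3.141, -0.0, 0.137]
contact_force: [-0.2, 0.2, -2.5]
opening: 0.526
grasp_force: 42.1
```

Correct y by +1.6 (dy −1.6), then lower by about 41 mm.

In the tool's units: 14 mm is 0.0187, -1.6 mm is -0.0021.

```bash
echo '[[[0, 0, 0, 0, -0.0021, 0.016, 0.3], [0, 0, 0, 0, 0, 0.0187, 0.3], [0, 0, 0, 0, 0, 0.0107, 0.3], [0, 0, 0, 0, 0, 0.0053, 0.3], [0, 0, 0, 0, 0, 0, 0.3]]]' | python3 -m handwheel
echo '[[[0, 0, 0, 0, 0, 0, 0.3], [0, 0, 0, 0, 0, 0.0013, 0.3], [0, 0, 0, 0, 0, 0, 0.3], [0, 0, 0, 0, 0, 0, 0.3]]]' | python3 -m handwheel
echo '[[[0, 0, 0, 0, 0, 0.0013, 0.3], [0, 0, 0, 0, 0, 0, 0.3], [0, 0, 0, 0, 0, 0, 0.3]]]' | python3 -m handwheel
```

```text
clock: 30.63
eef_pos: [518.5, -189.7, 185.6]
tcp_rot: [-3.141, 0.002, 0.137]
contact_force: [-0.5, 0.3, -3.2]
opening: 0.526
grasp_force: 42.1
clock: 30.97
eef_pos: [519.2, -189.5, 186.1]
tcp_rot: [3.141, -0.001, 0.138]
contact_force: [-0.8, 0.1, -2.9]
opening: 0.53
grasp_force: 42.1
clock: 31.22
eef_pos: [519.0, -189.3, 184.6]
tcp_rot: [3.142, -0.0, 0.138]
contact_force: [-0.9, 1.0, -1.6]
opening: 0.527
grasp_force: 42.1
```

In the tool's units: 1 mm is 0.0013, 0.8 mm is 0.0011.

```bash
echo '[[[0, 0, 0, 0, 0.0011, 0.0013, 0.3], [0, 0, 0, 0, 0, 0, 0.3], [0, 0, 0, 0, 0, 0, 0.3]]]' | python3 -m handwheel
echo '[[[0, 0, 0, 0, 0, 0.0011, 0.3], [0, 0, 0, 0, 0, 0, 0.3], [0, 0, 0, 0, 0, 0, 0.3]]]' | python3 -m handwheel
```

```text
clock: 31.47
eef_pos: [519.0, -190.2, 183.5]
tcp_rot: [-3.142, 0.0, 0.138]
contact_force: [0.8, -0.1, -2.7]
opening: 0.527
grasp_force: 42.1
clock: 31.72
eef_pos: [519.4, -190.2, 183.3]
tcp_rot: [3.141, -0.001, 0.138]
contact_force: [-0.6, 1.4, 4.1]
opening: 0.527
grasp_force: 42.7
```

Contact made. I'll release, rise and move right, clear of the view.

In the tool's units: -10 mm is -0.0133.

```bash
echo '[[[0, 0, 0, 0, 0, 0, 0.7], [0, 0, 0, 0, 0, 0, 1], [0, 0, 0, 0, 0, 0, 1], [0, 0, 0, 0, 0, 0, 1], [0, 0, 0, 0, 0, -0.0133, 1]]]' | python3 -m handwheel
echo '[[[0, 0, 0, 0, 0, -0.0467, 1], [0, 0, 0, 0, 0, -0.0533, 1], [0, 0, 0, -0.0067, 0.0467, 0, 1], [0, 0, 0, -0.0067, 0.0507, 0, 1], [0, 0, 0, -0.0067, 0.0507, 0, 1]]]' | python3 -m handwheel
echo '[[[0, 0, 0, -0.0067, 0.0507, 0, 1], [0, 0, 0, -0.0067, 0.0507, 0, 1], [0, 0, 0, -0.0067, 0.0507, 0, 1], [0, 0, 0, 0, 0, 0, 1], [0, 0, 0, 0, 0, 0, 1]]]' | python3 -m handwheel
python3 - <<'E'
import sys;sys.path.insert(0,".")
from h import *
S=cams.grab_frame("side")[:,:,::-1];T=cams.grab_frame("top")[:,:,::-1];T0=cv2.imread("pics/top0.png");S0=cv2.imread("pics/side0.png")
f=lambda i:cv2.resize(i[155:255,325:425],(300,300),interpolation=2)
h=lambda i:cv2.resize(i[140:320,240:400],(267,300),interpolation=2)
cv2.imwrite("pics/g8.png",np.vstack([np.hstack([f(T0),h(S0),]),np.hstack([f(T),h(S)])]))
for i in(T0,T):
    c=blobs(i[:,:,::-1].copy(),(0,0,190),(180,50,255),(380,180,430,240),10)[0];print(cv2.minEnclosingCircle(c))
E
```

```text
clock: 32.13
eef_pos: [518.0, -189.8, 191.4]
tcp_rot: [-3.14, 0.003, 0.138]
contact_force: [-0.5, 0.2, -0.3]
opening: 1.001
grasp_force: 0.0
clock: 32.55
eef_pos: [520.0, -303.3, 270.0]
tcp_rot: [3.14, -0.002, 0.14]
contact_force: [0.8, 0.2, 0.4]
opening: 1.002
grasp_force: 0.0
clock: 32.97
eef_pos: [519.8, -419.1, 267.9]
tcp_rot: [3.142, -0.0, 0.135]
contact_force: [-0.5, 0.8, 0.4]
opening: 1.0
grasp_force: 0.0
((407.0172424316406, 204.01724243164062), 10.79284381866455)
((406.9322509765625, 204.69354248046875), 10.596902847290039)
```

View pics/g8.png

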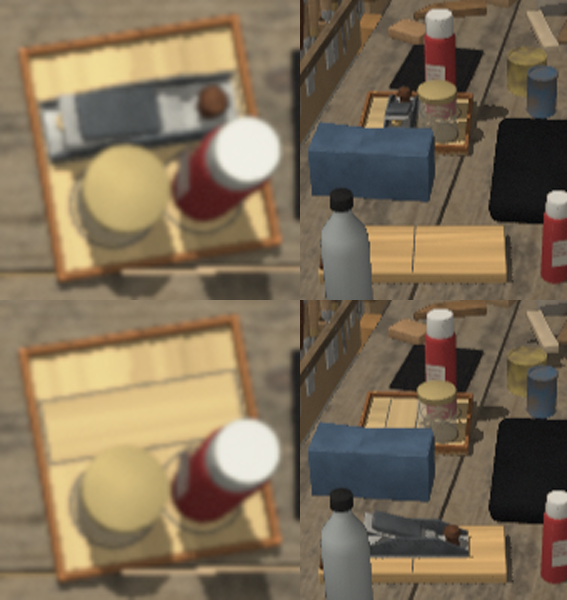

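The jar (125,188→488) and the can cap (248,148→450) are upright where they started, to within about 1–2 mm. The plane lies on the board across the line. Everything is still, so I hand in.

```bash
python3 -c "
from rig import r
print(r.sign_off())"
```

```text
the job is handed in; nothing more can be done
None
```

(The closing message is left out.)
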